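# Tighten the filter housing's cap with a ratchet wrench

## Robot

A 6-joint arm with a two-finger parallel gripper is mounted at the origin on the work surface. World frame = base frame: x ahead of the robot, y to its left, z up, the work surface at z = 0. Lengths are in m, angles in rad, forces in N, time in s.
With the tool pointing down it reaches from about 0.35 to 1 m from the base axis. Payload 7.1 kg.
Tool frame: the origin (TCP) lies between the finger pads; the fingertips stand 22 mm ahead of it and the grasp point (between the pads) lies 3 mm ahead of it; x points along the fingers, y is the direction in which the jaws open and shut, and the axes are right-handed (so a half turn about x gives the same grasp; the last joint's range is limited). The gripper opens to 85 mm and grips with 20 to 120 N. Pads are 22 mm wide; open, the fingers measure 114 mm over their backs; the gripper's body (76 mm by 85 mm) begins 54 mm behind the grasp point. The pads swing forward as they close: fully open they stand 13 mm farther back than shut.
Start: joints at [-1.354, 0.423, 1.63, -0, 1.089, -0.019], TCP at [0.146, -0.608, 0.253] pointing down, gripper open.
Joint ranges: [-3, 3], [-0.9, 2.11], [0.09, 2.58], [-1.31, 4.45], [0.11, 2.69], [-2.54, 2.54]. Speed limits (rad/s): [2.39, 2.39, 3.01, 3.14, 3.14, 3.14].

## Interface

Orientations are given as a rotation vector (axis times angle).
In Python, from rig import manip gives the robot as it stands. The module is installed in compiled form; this text tells all that it offers. Calls block until the motion is done:
- manip.move_to(position, orientation): joint-space move of the TCP to a pose.
- manip.servo_line(position, orientation=None, rate=0.15): straight line of the TCP; orientation=None keeps the orientation; rate is the mean speed in m/s.
- manip.set_joints(angles): joint-space move.
- manip.command_gripper(opening, f_grip=None): finger opening in m; f_grip is the grip in N (None keeps the last); returns when the fingers have stopped.
- manip.hold(seconds).
- manip.solve_ik(position, orientation): joint angles nearest the present ones, or None.
- manip.camera(name): name is "side" or "top" or "wrist"; returns a dict with "image" (400x640x3 uint8, red, green, blue), "fx", "fy", "cx", "cy" (pixels), "k1" (the pictures are not rectified: a ray, as slopes to the right and down, at radius r is drawn at 1 + k1 r^2 times it, then the intrinsics apply), "cam_to_world" (4x4, takes a point from camera to world coordinates); the wrist camera has in their place "mount" (4x4, takes a point from camera to tool coordinates, whose origin is the TCP and whose axes are the tool frame's). Camera axes: x right, y down, z forward; pixel columns grow to the right and rows downward; lengths in m; the calibration is good to about 2 mm. A picture is of the moment at which its call begins: read the wrist's pose just before it. There is no depth.
A pose or a line that the arm cannot do raises manip.IKError and nothing moves.
- manip.sign_off(): hands the job in, once; it reports no verdict.
Readings, each from a call of its own:
- manip.get_time(): time.
- manip.get_joint_positions(): joint angles.
- manip.get_joint_vel(): joint speeds.
- manip.get_tau(): joint torques, N m.
- manip.get_position(): TCP position.
- manip.get_ee_rot(): TCP orientation.
- manip.get_contact_force(): force on the tool from outside, world axes, zero at the start.
- manip.get_torque(): the same for the moment, N m.
- manip.get_width(): finger opening in m.
Only numpy, scipy, OpenCV 4.12 (cv2) and the standard library are available. Lean on these libraries where they do the work, as an engineer would, in place of code of your own. Each camera call takes 0.05 s, during which the arm holds its last target.

## Task

Take the ratchet ring wrench from its stand, push it fully down over the hexagonal cap of the filter housing and swing it back and forth between the two columns, clockwise to tighten and slipping freely on the return, until the cap is fully home and clearly snug on its seal. Press and pull gently: do not crush the seal by over-tightening. Then lay the wrench back on its stand as it was, and leave the bottle, the cup and the spare cap alone.

Things in the scene. Friction and masses are not known exactly. Their poses are not given: they have to be found in the camera images.
- housing: Stainless filter housing bolted to the bench: base plate 170 x 170 x 10 mm, upright 68 mm cylinder, hexagonal cap on top. Origin at the plate's underside on the cap's vertical axis. The wrench's handle belongs over its -x side, between two columns, and can swing about 0.7 rad either way from -x before its neck meets a column. A pipe stub points to +x, its top at z = 50 mm.
- column_left (a point): Top centre of the upright steel column (14 mm diameter, top 102 mm above the bench) at x = -46, y = +59 mm in the housing's frame.
- column_right (a point): Top centre of the like column at x = -46, y = -59 mm in the housing's frame.
- cap_seat (a point): Centre of the upper face of the cap's flange (55 mm diameter), 74 mm above the bench; z up on the cap's axis, turning with the cap. The hexagon rises 15 mm from here, 36 mm across flats, flats facing +x and -x of this frame (and every 60 degrees), its top 2.5 mm bevelled by 2.5 mm. The wrench's ring rests here when fully down.
- cap (a joint): Turn of the cap in rad, growing clockwise seen from above (tightening). Starts at 0.6 to 1.3. Turns with a steady drag of about 0.5 N m and stays where it is left, until it is home on its seal at about 3.2, its end (home counts from 3.15 on). Only when home does more torque squeeze the seal (see seal).
- seal (a joint): Squeeze of the black rubber seal ring under the cap, in rad of further cap turn: 0 while the cap runs free and again when let go. With the cap home, it starts to give at 0.6 N m and the torque grows by 7.5 N m per rad. Snug means squeezed to at least 0.015 (about 0.7 N m on the wrench) once; beyond 0.2 (about 2.1 N m) it is crushed.
- wrench: Ratchet ring wrench, steel, about 0.33 kg, 249 mm long. Origin on the ring's axis at its underside, z up, handle along -x. Head round, 76 mm diameter, 20 mm thick, with a hexagonal through-hole. Neck 16 mm wide from x = -33 to -95 mm; black grip with flat upright sides, 20 mm wide and thick (z = 0 to 20 mm), x = -95 to -210 mm.
- wrench_grip (a point): Middle of the wrench's black grip: x = -125 mm, z = 10 mm in the wrench's frame, same axes as the wrench.
- socket (a point): Centre of the ring's hexagonal hole at its underside, z up, turning with the inner ring. Hole 38 mm across flats, flats facing +x and -x here (and every 60 degrees), 20 mm deep. The handle drives the ring clockwise from above; anticlockwise it slips, clicking every 15 degrees with 0.1 N m drag, so a driving stroke first loses up to 27 degrees of slack.
- stand: Fixed wrench stand: base plate 290 x 100 x 8 mm, a white post (60 mm diameter, top at z = 38 mm) at its origin under the wrench's head, a white saddle (top z = 38 mm, 16 mm long, cheeks 46 mm apart rising to z = 50 mm) at x = -193 mm under the handle's end. Origin at its underside, z up. The wrench starts on it, origin 38 mm above it, axes nearly parallel.
- bottle: White plastic bottle with a cap, 52 mm diameter, about 110 mm tall, standing; origin under its centre. Leave it alone.
- beaker: White open cup, 64 mm diameter, 75 mm tall; origin under its centre. Leave it alone.
- spare_cap: Loose spare steel cap, 55 mm flange, hexagon 28 mm across flats, 20 mm tall; origin under its centre. Leave it alone.
There are look-alikes about, which are no part of the job. Several things have the shape of the housing; the one meant has the colours described above.

How it is judged:
By the outcome, as a careful person would: the job done as asked, in the order asked, and still so for the second after the job is handed in, with the robot touching nothing.
It also fails if it takes over 72 s, if anything falls off the work surface, if the arm or the gripper's body presses on something with over 40 N, if the wrist force passes 120 N, or if a joint passes its speed limit or range.

## Working session

There is one attempt and no reset: what is moved stays moved. The work goes in short steps, each a Python script; the robot and the scene stay as the last script left them, time stands still between calls to the robot, and variables do not carry over. Pictures are saved under pics/ and viewed, and the job is handed in when it is done.

```bash
mkdir -p pics
python3 - <<'E'
from rig import manip
import cv2,numpy as np
for n in ["side","top","wrist"]:
    c=manip.camera(n); cv2.imwrite(f"pics/{n}0.png",c["image"][:,:,::-1])
    print(n,c["fx"],c["fy"],c["cx"],c["cy"],c["k1"]); print(np.round(c.get("cam_to_world",c.get("mount")),4).tolist())
print(manip.get_time(),manip.get_position(),manip.get_ee_rot(),manip.get_width(),manip.get_contact_force())
E
```

```text
side 437.8987125118125 437.8987125118125 311.55683854480776 203.32595255679405 -0.10751565400603279
[[-0.89, -0.3384, 0.3056, 0.3402], [-0.4559, 0.6552, -0.6023, 0.6022], [0.0036, -0.6754, -0.7374, 0.7597], [0.0, 0.0, 0.0, 1.0]]
top 414.53564550655915 414.53564550655915 318.93709541799007 205.90977101390524 -0.08649332548413778
[[-0.0075, -0.9931, 0.1171, 0.5056], [-0.9999, 0.0059, -0.0143, 0.0729], [0.0135, -0.1172, -0.993, 1.1442], [0.0, 0.0, 0.0, 1.0]]
wrist 314.78224344328555 314.78224344328555 322.93313917082986 195.80671676721443 -0.0194458945802239
[[0.0003, -0.3183, 0.948, -0.1189], [1.0, -0.0002, -0.0004, 0.0009], [0.0003, 0.948, 0.3183, -0.082], [0.0, 0.0, 0.0, 1.0]]
0.15 [ 0.14595168 -0.60732159  0.25272293] [ 2.09671836  0.24963274 -2.09698732] 0.08542510090058937 [-0.69528952  0.71931414  0.33734682]
```

View pics/top0.png

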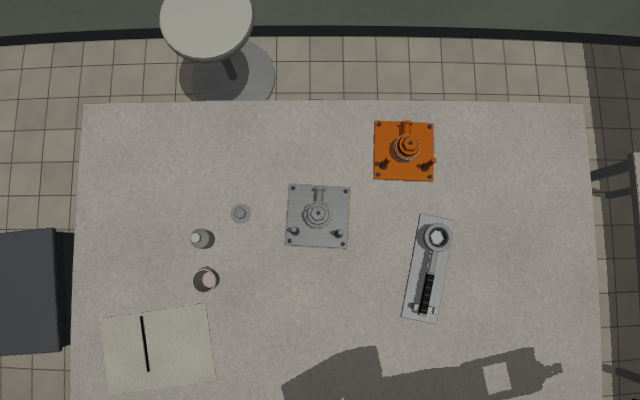

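View pics/side0.png

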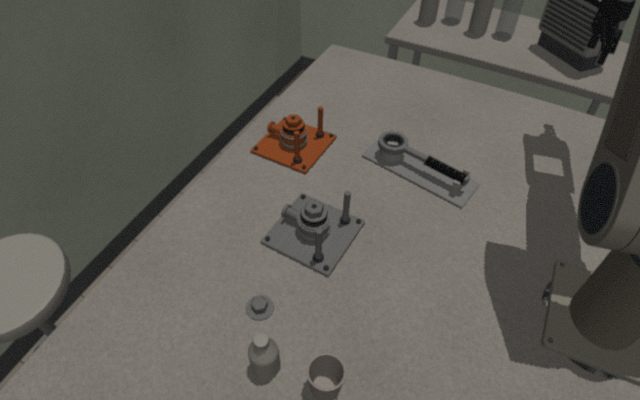

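View pics/wrist0.png

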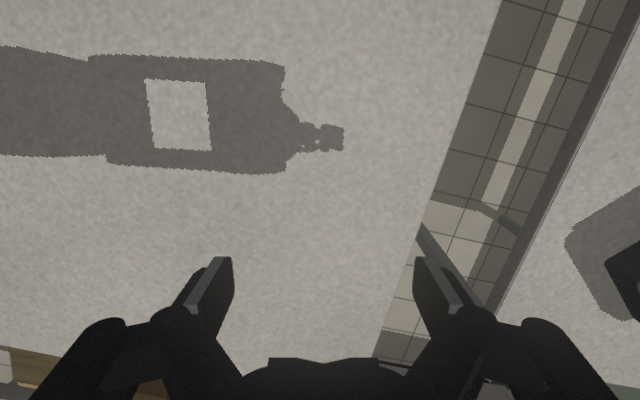

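The top view shows two things with the housing's shape: an orange one at (405,150) and a stainless grey one with a black ring at (318,215). The grey one fits. The wrench on its stand runs from (437,237) to (425,310). I'll check this in enlarged crops.

```bash
cat > h.py <<'E'
from rig import manip
import cv2,numpy as np
from scipy.spatial.transform import Rotation as R
def K(c): return np.array([[c["fx"],0,c["cx"]],[0,c["fy"],c["cy"]],[0,0,1.]]),np.array([c["k1"],0,0,0.])
def T_wc(c,pose=None):
    if "cam_to_world" in c: return np.array(c["cam_to_world"])
    T=np.eye(4);T[:3,:3]=R.from_rotvec(pose[1]).as_matrix();T[:3,3]=pose[0]
    return T@np.array(c["mount"])
def shot(name,fn=None):
    p=(manip.get_position(),manip.get_ee_rot()); c=manip.camera(name); c["T"]=T_wc(c,p)
    if fn: cv2.imwrite(fn,c["image"][:,:,::-1])
    return c
def proj(c,P):
    P=np.atleast_2d(np.array(P,float)); Tw=np.linalg.inv(c["T"]); k,d=K(c)
    rv=cv2.Rodrigues(Tw[:3,:3])[0]
    return cv2.projectPoints(P,rv,Tw[:3,3],k,d)[0].reshape(-1,2)
def onz(c,uv,z):
    k,d=K(c); uv=np.atleast_2d(np.array(uv,float))
    n=cv2.undistortPoints(uv.reshape(-1,1,2),k,d).reshape(-1,2)
    r=np.c_[n,np.ones(len(n))]@c["T"][:3,:3].T; o=c["T"][:3,3]
    return o+r*((z-o[2])/r[:,2])[:,None]
def crop(c,x,y,w,h,s,fn,pts=None):
    im=c["image"][y:y+h,x:x+w,::-1]; im=cv2.resize(im,None,fx=s,fy=s,interpolation=cv2.INTER_CUBIC)
    if pts is not None:
        for u,v in pts: cv2.circle(im,(int(round((u-x+.5)*s)),int(round((v-y+.5)*s))),2,(0,0,255),-1)
    cv2.imwrite(fn,im)
E
python3 - <<'E'
from h import *
import pickle
c=shot("top");s=shot("side"); pickle.dump((c,s),open("views.pkl","wb"))
crop(c,270,170,100,90,8,"pics/t_h.png"); crop(c,390,205,75,125,4.8,"pics/t_w.png")
crop(s,250,180,130,100,6,"pics/s_h.png")
E
```

```text
(no output)
```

View pics/t_h.png

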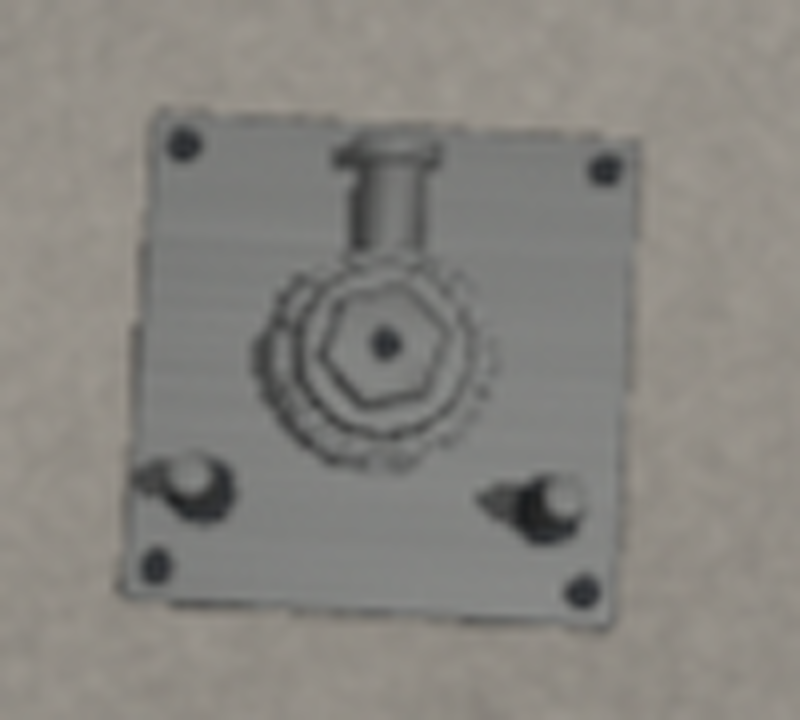

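View pics/t_w.png

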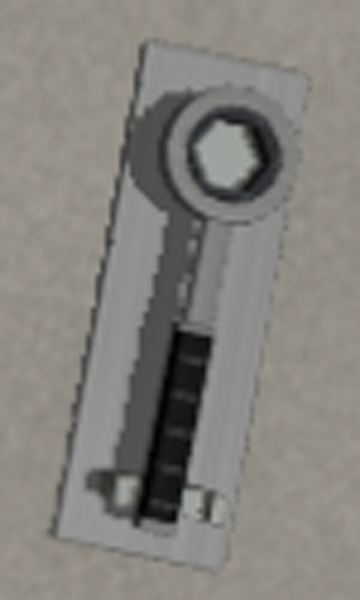

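View pics/s_h.png

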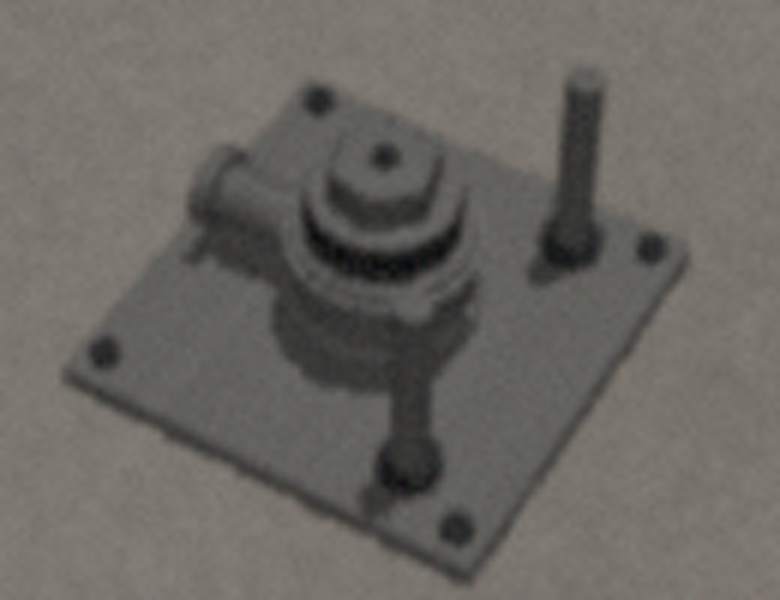

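Confirmed: the grey housing has the black seal ring and is steel throughout; the other one is orange. In the crops, the hex hole is at (385,345) and the columns at (195,470) and (565,493). I'll fit the poses next.

```bash
cat > fit.py <<'E'
from h import *
import pickle
from scipy.optimize import least_squares
c,s=pickle.load(open("views.pkl","rb"))
def full(p,x0,y0,sc): return np.array(p,float)/sc-.5+[x0,y0]
def fit(views,x0):
    def tr(q,P): P=np.array(P,float);cs,sn=np.cos(q[2]),np.sin(q[2]);return np.c_[q[0]+cs*P[:,0]-sn*P[:,1],q[1]+sn*P[:,0]+cs*P[:,1],P[:,2]]
    f=lambda q:np.concatenate([(proj(cc,tr(q,P))-uv).ravel() for cc,uv,P in views])
    r=least_squares(f,x0,loss="soft_l1"); return r.x,f(r.x).reshape(-1,2)
if __name__=="__main__":
    a=.085
    Ph=[[a,a,.01],[a,-a,.01],[-a,-a,.01],[-a,a,.01],[0,0,.089],[-.046,.059,.102],[-.046,-.059,.102]]
    ut=full([[155,108],[640,138],[615,628],[122,595],[385,345],[195,470],[565,493]],270,170,8)
    us=full([[68,372],[310,82],[688,250],[470,580],[385,157],[410,312],[587,78]],250,180,6)
    for v in ([(c,ut,Ph)],[(s,us,Ph)],[(c,ut,Ph),(s,us,Ph)]):
        q,e=fit(v,[.5,.08,0]); print("housing",np.round(q,4),np.round(e,1).tolist())
    Pw=[[.0,0,.058],[-.095,0,.058],[-.210,0,.058]]
    uw=full([[234,152],[196,328],[155,520]],390,205,4.8)
    q,e=fit([(c,uw,Pw)],[.4,-.2,0]); print("wrench",np.round(q,4),np.round(e,1).tolist())
    print("stand corners",np.round(onz(c,full([[145,42],[308,75],[225,572],[52,535]],390,205,4.8),.008),4).tolist())
E
python3 fit.py
```

```text
housing [ 0.6138  0.0608 -0.0676] [[-0.1, -0.2], [0.4, -0.2], [0.3, 0.0], [-0.3, 0.4], [0.2, -0.4], [-0.5, 0.2], [0.0, 0.2]]
housing [ 0.6099  0.0613 -0.0679] [[-1.6, -0.2], [-0.2, -0.5], [1.1, -0.2], [0.0, -0.2], [-0.1, 1.2], [0.6, -0.5], [-0.2, 0.7]]
housing [ 0.6117  0.0608 -0.0662] [[-0.2, 0.6], [0.4, 0.5], [0.4, 0.7], [-0.2, 1.2], [0.2, 0.4], [-0.5, 1.1], [0.0, 1.0], [-2.2, -0.5], [-0.8, -0.9], [0.4, -0.7], [-0.6, -0.7], [-0.7, 0.8], [-0.0, -1.0], [-0.9, 0.3]]
wrench [ 0.5514 -0.2577 -0.2442] [[-0.1, -0.1], [0.4, -1.5], [-0.3, 1.9]]
stand corners [[0.6174, -0.2233, 0.008], [0.5975, -0.3187, 0.008], [0.3154, -0.2603, 0.008], [0.3382, -0.1617, 0.008]]
```

```bash
cat >> h.py <<'E'
def ori(yaw,s=1):
    y=s*np.array([-np.sin(yaw),np.cos(yaw),0]); x=np.array([0,0,-1.]); z=np.cross(x,y)
    return R.from_matrix(np.c_[x,y,z]).as_rotvec()
E
python3 - <<'E'
from h import *
print(np.round(R.from_rotvec(manip.get_ee_rot()).as_matrix(),2).tolist())
for s in (1,-1):
    for yaw in (-.75,-.4,-.067,.3,.63):
        p=np.array([.613,.061,.084])-.125*np.array([np.cos(yaw),np.sin(yaw),0])
        for dz in (0,.1):
            q=manip.solve_ik(p+[0,0,dz],ori(yaw,s)); print(s,yaw,dz,None if q is None else np.round(q,2))
    q=manip.solve_ik([.430,-.2275,.05],ori(-.244,s)); print("w",None if q is None else np.round(q,2))
E
```

```text
[[-0.0, 0.23, -0.97], [0.0, -0.97, -0.23], [-1.0, -0.0, -0.0]]
1 -0.75 0 [ 0.25  0.56  1.91  0.    0.68 -0.57]
1 -0.75 0.1 [ 0.25  0.4   1.87  0.    0.88 -0.57]
1 -0.4 0 [ 0.19  0.53  1.98 -0.    0.64 -0.98]
1 -0.4 0.1 [ 0.19  0.35  1.93 -0.    0.85 -0.98]
1 -0.067 0 [ 0.12  0.51  2.01 -0.    0.62 -1.39]
1 -0.067 0.1 [ 0.12  0.33  1.97 -0.    0.84 -1.39]
1 0.3 0 [ 0.02  0.51  2.01 -0.    0.62 -1.85]
1 0.3 0.1 [ 0.02  0.33  1.97 -0.    0.84 -1.85]
1 0.63 0 [-0.05  0.53  1.97 -0.    0.64 -2.25]
1 0.63 0.1 [-0.05  0.36  1.93  0.    0.85 -2.25]
w [-0.51  0.57  2.03 -0.    0.54 -1.84]
-1 -0.75 0 None
-1 -0.75 0.1 None
-1 -0.4 0 [ 0.19  0.53  1.98 -0.    0.64  2.16]
-1 -0.4 0.1 [ 0.19  0.35  1.93 -0.    0.85  2.16]
-1 -0.067 0 [ 0.12  0.51  2.01 -0.    0.62  1.75]
-1 -0.067 0.1 [ 0.12  0.33  1.97 -0.    0.84  1.75]
-1 0.3 0 [ 0.02  0.51  2.01 -0.    0.62  1.3 ]
-1 0.3 0.1 [ 0.02  0.33  1.97 -0.    0.84  1.3 ]
-1 0.63 0 [-0.05  0.53  1.97  0.    0.64  0.89]
-1 0.63 0.1 [-0.05  0.36  1.93  0.    0.85  0.89]
w [-0.51  0.57  2.03  0.    0.54  1.3 ]
```

Run:
```python
from h import *
import pickle
t=manip.get_time(); manip.move_to([.585,.061,.30],ori(-.067)); print(manip.get_time()-t)
manip.hold(.2)
a=shot("wrist","pics/w_h.png")
t=manip.get_time(); manip.move_to([.53,-.253,.26],ori(-.244)); print(manip.get_time()-t); manip.hold(.2)
b=shot("wrist","pics/w_w.png"); 
manip.move_to([.42,-.225,.22],ori(-.244)); manip.hold(.2)
d=shot("wrist","pics/w_g.png"); pickle.dump((a,b,d),open("wv.pkl","wb"))
print(manip.get_time())
```

```text
2.825
1.2249999999999996
5.6
```

View pics/w_h.png

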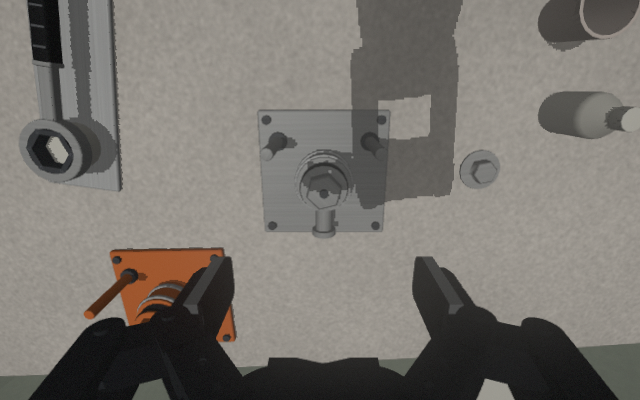

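View pics/w_w.png

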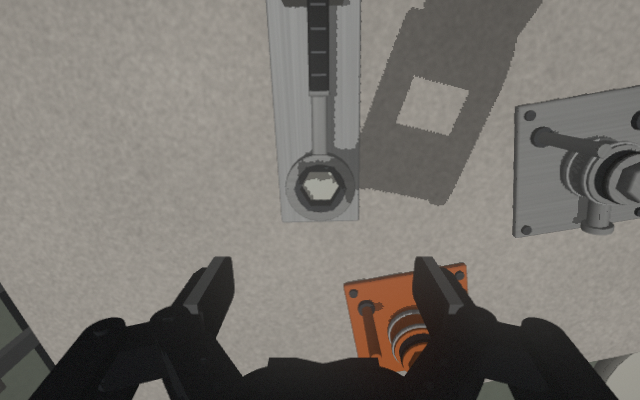

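View pics/w_g.png

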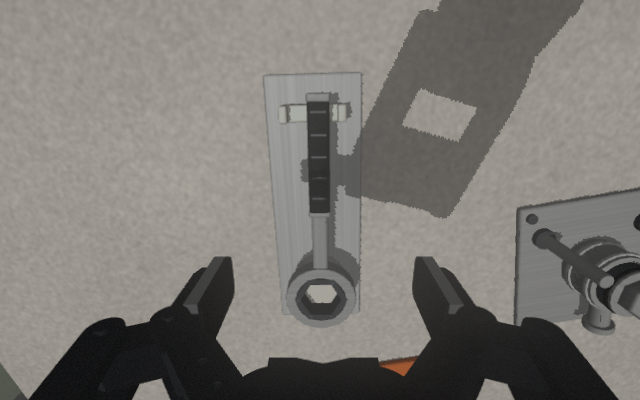

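Run:
```python
from h import *
import pickle
a,b,d=pickle.load(open("wv.pkl","rb"))
crop(a,285,140,80,60,10,"pics/c_h.png"); crop(a,250,100,150,140,4,"pics/c_h2.png")
crop(b,280,145,80,60,10,"pics/c_w.png"); crop(d,255,65,115,270,2.2,"pics/c_g.png")
```

```text
(no output)
```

View pics/c_h.png

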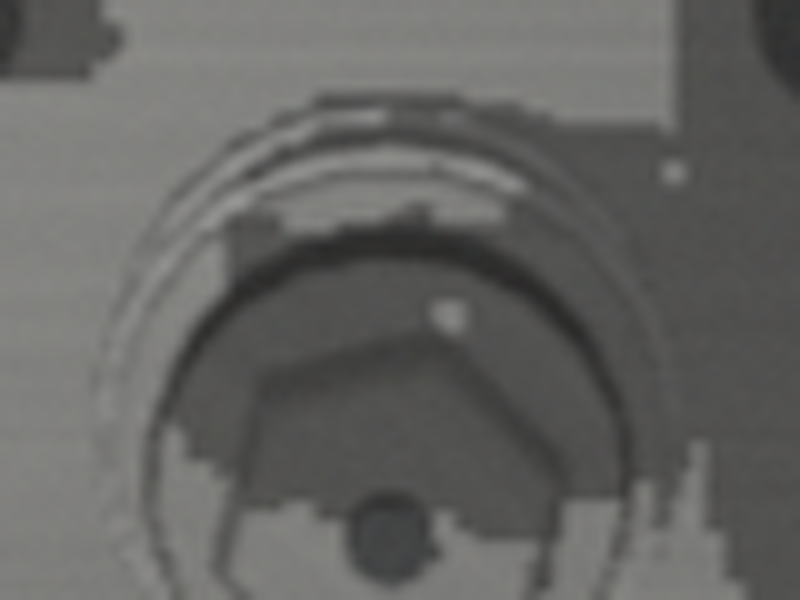

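View pics/c_h2.png

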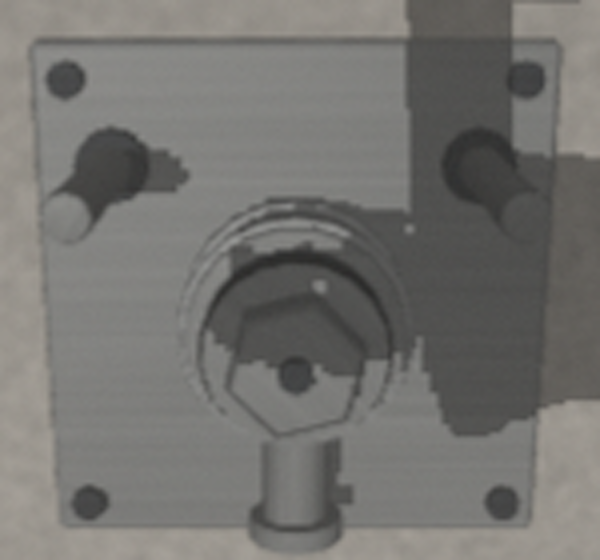

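View pics/c_w.png

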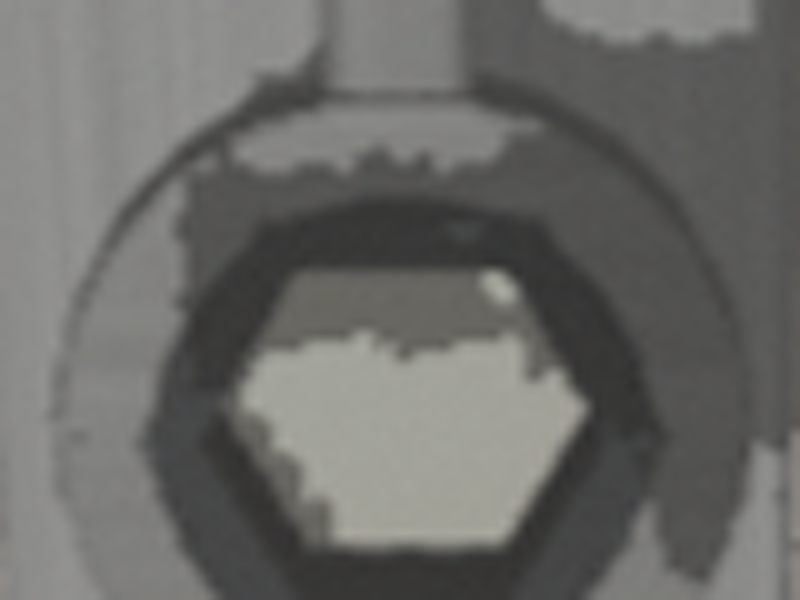

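View pics/c_g.png

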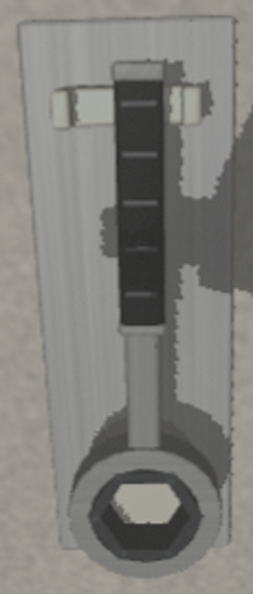

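```bash
cat > fit2.py <<'E'
from fit import *
a,b,d=pickle.load(open("wv.pkl","rb"))
A=.085
Ph=[[A,A,.01],[A,-A,.01],[-A,-A,.01],[-A,A,.01],[0,0,.089],[-.046,.059,.102],[-.046,-.059,.102]]
ut=full([[155,108],[640,138],[615,628],[122,595],[385,345],[195,470],[565,493]],270,170,8)
us=full([[68,372],[310,82],[688,250],[470,580],[385,157],[410,312],[587,78]],250,180,6)
uw=full([[530,525],[62,525],[32,40],[560,42],[295,374],[525,217],[70,217]],250,100,4)
for v in ([(a,uw,Ph)],[(a,uw,Ph),(c,ut,Ph)],[(a,uw,Ph),(c,ut,Ph),(s,us,Ph)]):
    q,e=fit(v,[.61,.06,-.07]); print("housing",np.round(q,4),np.round(e[:7],1).tolist())
print("hole each",[np.round(onz(cc,u[4],.089)[0],4).tolist() for cc,u in((a,uw),(c,ut),(s,us))])
hx=full([[245,308],[310,293],[365,348],[352,418],[283,435],[228,385]],250,100,4)
for z in (.089,):
    P=onz(a,hx,z)[:,:2]; m=P.mean(0); v=P-m; ang=np.arctan2(v[:,1],v[:,0]); r=np.hypot(*v.T)
    print(z,m,"AF",r.mean()*np.sqrt(3)*1e3, np.degrees(ang), "flat dir mod60", np.degrees(np.angle(np.exp(6j*(ang-np.pi/6)).mean()))/6)
hxt=full([[322,350],[342,295],[396,285],[446,328],[425,395],[372,405]],270,170,8)
P=onz(c,hxt,.089)[:,:2];v=P-P.mean(0);ang=np.arctan2(v[:,1],v[:,0]);print("top",P.mean(0),np.hypot(*v.T).mean()*3**.5*1e3,np.degrees(np.angle(np.exp(6j*(ang-np.pi/6)).mean()))/6)
# wrench
lo=full([[215,405],[295,268],[515,268],[590,405],[505,550],[300,550]],280,145,10)
up=full([[150,440],[270,225],[540,225],[660,440]],280,145,10)
P=onz(b,lo,.038)[:,:2];v=P-P.mean(0);ang=np.arctan2(v[:,1],v[:,0]);print("socket lower",P.mean(0),np.hypot(*v.T).mean()*3**.5*1e3,np.degrees(np.angle(np.exp(6j*(ang-np.pi/6)).mean()))/6)
P=onz(b,up,.058)[:,:2];print("upper centre",(P[0]+P[3])/2, np.linalg.norm(P[0]-P[3])*3**.5/2*1e3)
# ring outer circle extremes at z=.058
print("ring L,R",onz(b,full([[53,420],[752,420]],280,145,10),.058))
g=onz(d,full([[140,65],[118,95],[165,95],[121,320],[163,320],[128,440],[159,440]],255,65,2.2),.058)
print(np.round(g,4).tolist()); m1=(g[1]+g[2])/2;m2=(g[3]+g[4])/2;print("grip axis mid",m1,m2,"yaw",np.arctan2(*(m2-m1)[[1,0]]), np.linalg.norm(g[1]-g[2]))
E
python3 fit2.py
```

```text
housing [ 0.6108  0.0586 -0.0695] [[0.8, 1.6], [-1.3, 1.5], [-1.6, -0.5], [1.6, -0.8], [0.3, -0.1], [0.9, 0.2], [-1.4, 0.0]]
housing [ 0.6113  0.0593 -0.0697] [[1.3, 1.9], [-0.7, 1.8], [-1.0, -0.1], [2.2, -0.4], [0.9, 0.3], [1.6, 0.6], [-0.6, 0.5]]
housing [ 0.6111  0.0596 -0.069 ] [[1.6, 1.7], [-0.5, 1.7], [-0.8, -0.3], [2.4, -0.7], [1.2, 0.1], [1.9, 0.4], [-0.3, 0.3]]
hole each [[0.611, 0.0583, 0.089], [0.6128, 0.0612, 0.089], [0.6113, 0.0582, 0.089]]
0.089 [0.60847308 0.05908218] AF 35.823868781329026 [-142.87355447  166.58662299  101.04664887   40.80866445  -14.85386096
  -77.23128477] flat dir mod60 12.257416490610801
top [0.6134376  0.06158464] 35.044886951957125 12.38316937031211
socket lower [ 0.54980067 -0.26101638] 35.9428786273257 -14.159701514363029
upper centre [ 0.54740092 -0.26004701] 47.17186510492737
ring L,R [[ 0.53622233 -0.29592554  0.058     ]
 [ 0.55411913 -0.22360132  0.058     ]]
[[0.3444, -0.2114, 0.058], [0.3532, -0.2225, 0.058], [0.3577, -0.2046, 0.058], [0.445, -0.2455, 0.058], [0.4494, -0.2277, 0.058], [0.5035, -0.2575, 0.058], [0.507, -0.2436, 0.058]]
grip axis mid [ 0.35546719 -0.21358925  0.058     ] [ 0.44723386 -0.23659835  0.058     ] yaw -0.2456701500059425 0.018437978527244117
```

Both views agree on the wrench ring at about (0.550,-0.259) with yaw -0.245 rad, to within 3 mm. The same offset shows up between the cameras on the cap. The socket flats line up with the handle, and the cap flats sit at +12.3°. Grasping now.

Run:
```python
from h import *
import pickle
p=np.array([.4287,-.2287,.051]); o=ori(-.2445)
manip.move_to(p+[0,0,.06],o); manip.servo_line(p,o,rate=.1)
print(manip.get_position(),manip.get_contact_force())
manip.command_gripper(.0,80); manip.hold(.2)
print(manip.get_width(),manip.get_position(),manip.get_contact_force(),manip.get_torque())
manip.servo_line(p+[0,0,.07],o,rate=.1); manip.hold(.2)
print(manip.get_width(),manip.get_contact_force(),manip.get_torque(),manip.get_time())
c=shot("top");s=shot("side")
crop(c,390,170,120,150,4,"pics/g1t.png"); crop(s,340,80,180,140,4.4,"pics/g1s.png")
```

```text
[ 0.42914991 -0.22894803  0.05161578] [-0.07664936 -0.74576136 -0.23588008]
0.01888006651340363 [ 0.42882421 -0.22879687  0.05141453] [-1.36251078 -0.20788294  4.9044367 ] [ 0.00789388  0.1567087  -0.15263169]
0.01893060132946896 [-0.3362795  -0.38145539 -3.16215918] [ 0.04018213  0.22232872 -0.00584854] 8.7333
```

View pics/g1t.png

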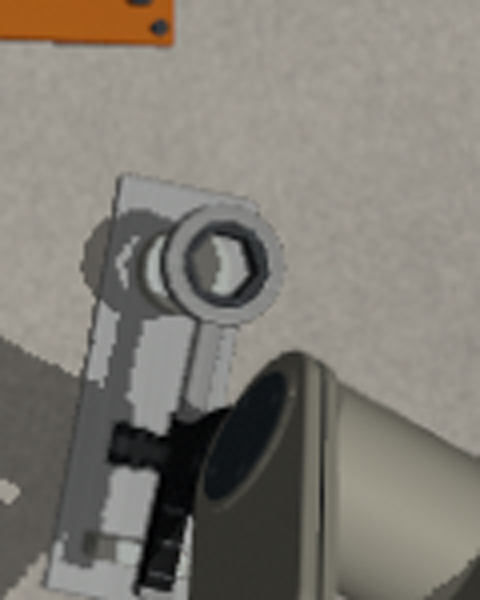

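View pics/g1s.png

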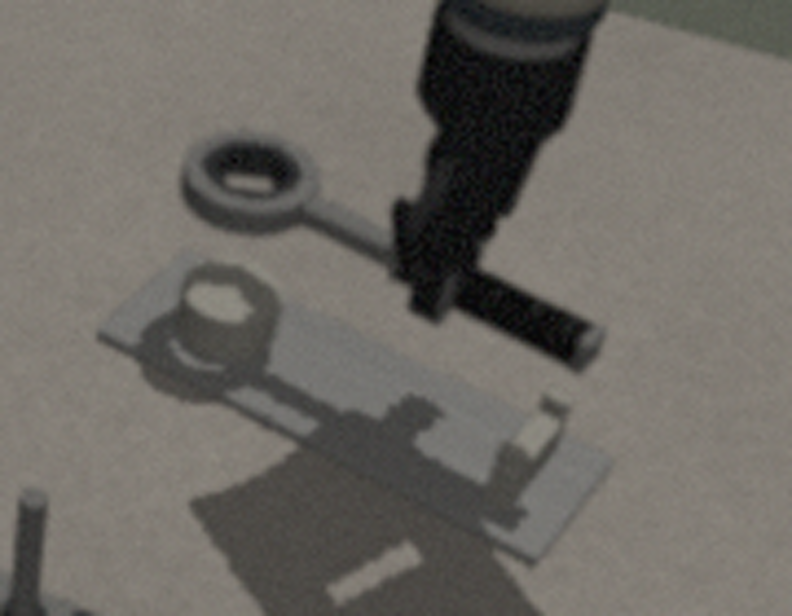

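```bash
cat >> h.py <<'E'
def tcp(C,yaw,z,r=.125): return np.array([C[0]-r*np.cos(yaw),C[1]-r*np.sin(yaw),z])
E
python3 - <<'E'
from h import *
import pickle
yaw=.214; C=(.612,.0598); o=ori(yaw)
p=manip.get_position(); manip.servo_line([p[0],p[1],.17],rate=.15)
manip.move_to(tcp(C,yaw,.17),o); manip.servo_line(tcp(C,yaw,.120),o,rate=.1); manip.hold(.3)
print(manip.get_position(),manip.get_contact_force(),manip.get_torque(),manip.get_time())
c=shot("top");s=shot("side"); pickle.dump((c,s),open("hov.pkl","wb"))
crop(c,285,180,75,75,8,"pics/h1t.png"); crop(s,250,150,130,100,6,"pics/h1s.png")
cv2.imwrite("pics/h1tf.png",c["image"][:,:,::-1])
E
```

```text
[0.4901821  0.03331198 0.12052673] [-0.00876554  0.18352513 -2.01747301] [-0.06444098  0.21179007  0.00476803] 11.3083
```

View pics/h1t.png

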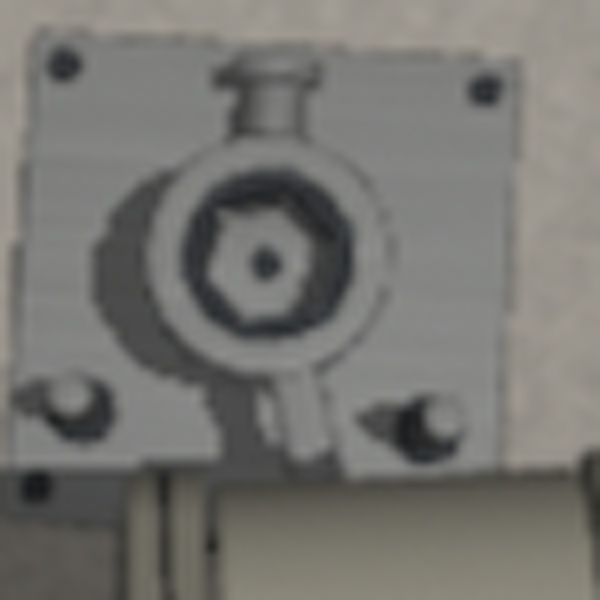

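View pics/h1s.png

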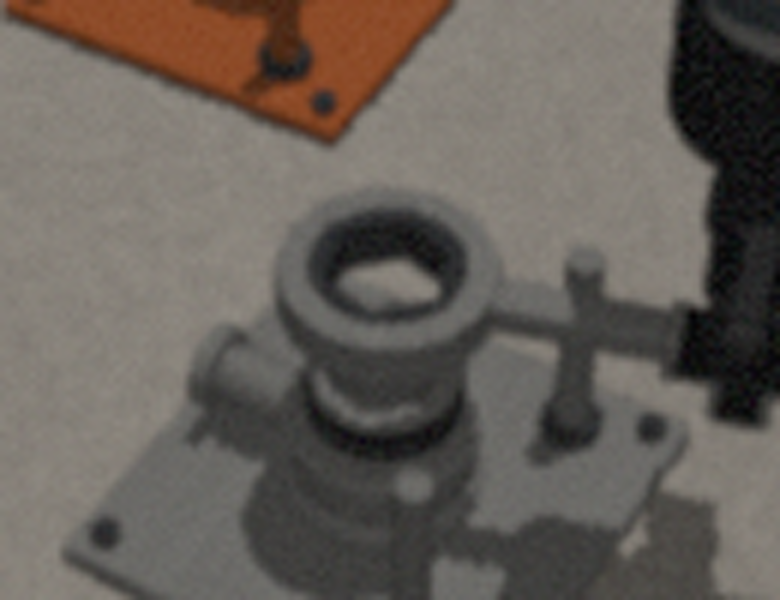

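Run:
```python
from h import *
from fit import full
import pickle
c,s=pickle.load(open("hov.pkl","rb"))
print("ring top",[onz(c,full(u,285,180,8),.127)[0] for u in ([266.5,257],[268,254])])
print("hole",onz(c,full([265,262],285,180,8),.089)[0])
# side: ring outer ellipse bounds -> centre at top
print("side ring",[onz(s,full(u,250,150,6),z)[0] for u,z in (([389,270],.127),([388,271],.127))])
# overlay predicted ring circle (centre C) & cap hex bottom-of-socket
t=np.linspace(0,2*np.pi,60)
for nm,cc,x,y,w,h,sc in (("t",c,285,180,75,75,8),("s",s,250,150,130,100,6)):
  C=onz(c,full([267,255.5],285,180,8),.127)[0] if nm=="t" else onz(s,full([389,270],250,150,6),.127)[0]
  P=np.r_[[[C[0]+.038*np.cos(k),C[1]+.038*np.sin(k),.127] for k in t],[C]]
  crop(cc,x,y,w,h,sc,f"pics/ov_{nm}.png",proj(cc,P))
```

```text
ring top [array([0.6113883 , 0.06115785, 0.127     ]), array([0.61231567, 0.06068851, 0.127     ])]
hole [0.61373441 0.06120914 0.089     ]
side ring [array([0.60841593, 0.06154753, 0.127     ]), array([0.60850369, 0.06211013, 0.127     ])]
```

View pics/ov_t.png

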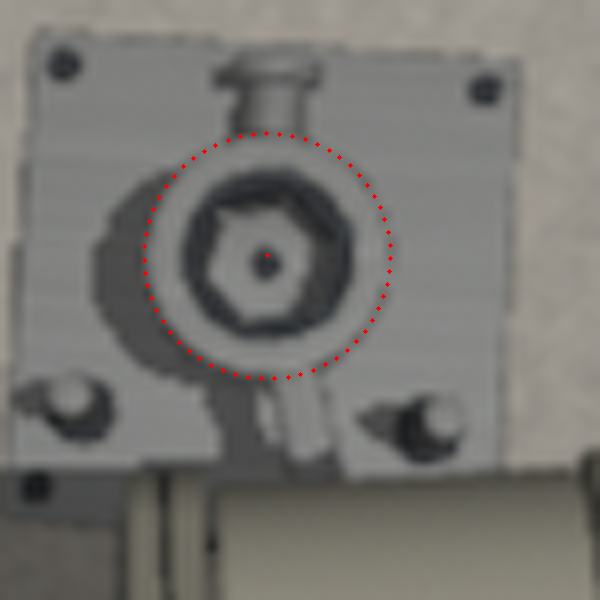

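View pics/ov_s.png

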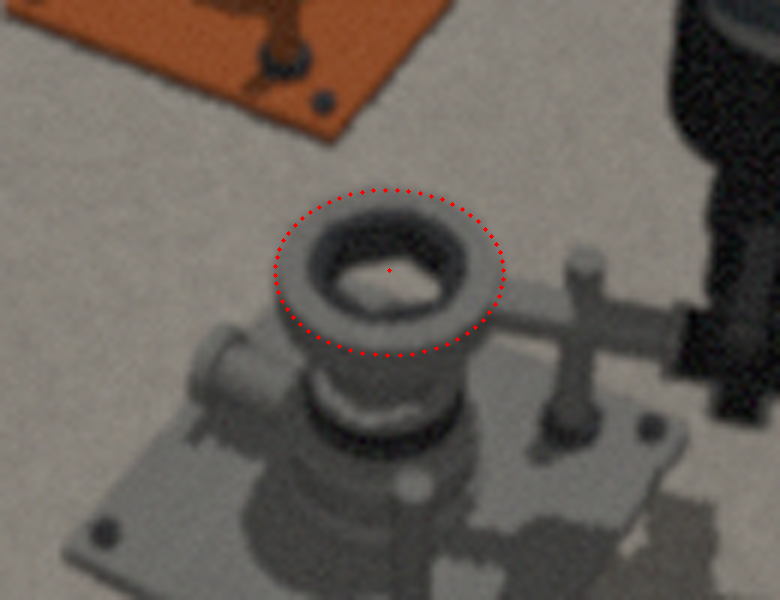

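Run:
```python
from h import *
yaw=.214; C=(.614,.0598); o=ori(yaw)
manip.servo_line(tcp(C,yaw,.120),o,rate=.05); manip.hold(.1)
f0=np.array(manip.get_contact_force()); print(f0)
for z in (.108,.104,.101,.098,.095,.092,.090,.088,.087):
    manip.servo_line(tcp(C,yaw,z),o,rate=.04)
    f=np.array(manip.get_contact_force())-f0; print(z,round(manip.get_position()[2],4),np.round(f,1),np.round(manip.get_torque(),2))
    if f[2]>10: break
print(manip.get_time())
c=shot("top");s=shot("side")
crop(c,285,180,75,75,8,"pics/h2t.png"); crop(s,250,150,130,100,6,"pics/h2s.png")
```

```text
[ 0.92143629  0.75336807 -3.53826241]
0.108 0.1076 [-0.5 -0.3  0.7] [-0.02  0.25  0.01]
0.104 0.1038 [-0.6 -1.4  0.7] [-0.09  0.23 -0.02]
0.101 0.1009 [-0.1 -0.9  0.8] [-0.09  0.23  0.02]
0.098 0.0978 [-1.4 -0.2  1. ] [-0.02  0.25  0.01]
0.095 0.0948 [-0.4 -1.3  1.1] [-0.    0.19  0.05]
0.092 0.0918 [-0.9 -1.1  0.1] [-0.06  0.24  0.03]
0.09 0.0899 [-1.6 -0.2 -0.4] [-0.04  0.24 -0.01]
0.088 0.0879 [-1.1 -0.5  0.7] [-0.14  0.21  0.06]
0.087 0.0872 [-2.6 -0.4  3.6] [ 0.02  0.14 -0.01]
14.2083
```

View pics/h2t.png

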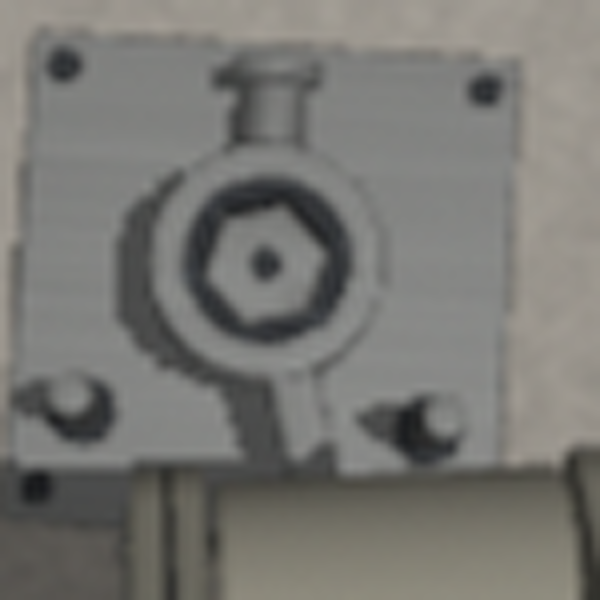

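View pics/h2s.png

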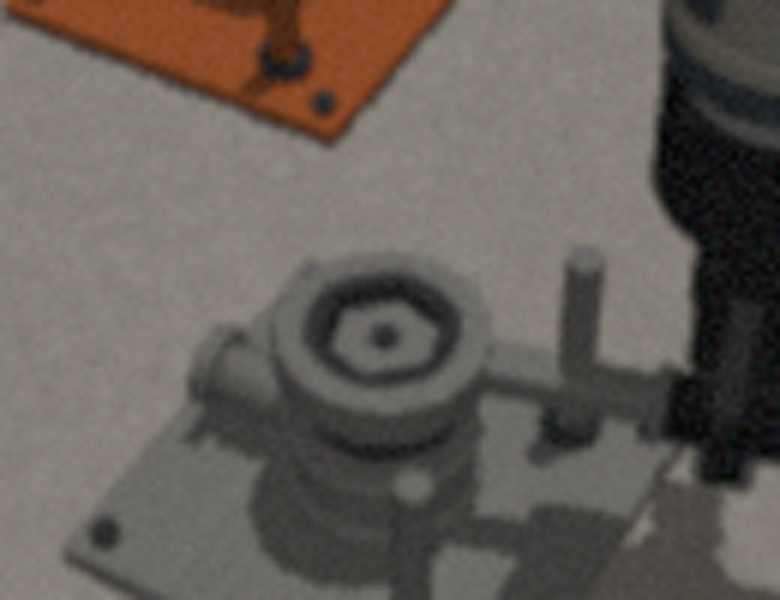

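Seated: with the TCP at z=0.087 (ring underside 74 mm) the flange contact force is about 4 N. Both crops show the hex centred about 5 mm below the wrench's top. Starting the first driving stroke with the torque monitored.

```bash
cat >> h.py <<'E'
C=np.array([.614,.0598]); Z=.0868
def tq(b=None):
    p=np.array(manip.get_position());F=np.array(manip.get_contact_force());t=np.array(manip.get_torque())
    return t[2]+(p[0]-C[0])*F[1]-(p[1]-C[1])*F[0],F,t
def swing(y0,y1,step=.12,rate=.07,lim=1.2,verbose=1):
    n=max(1,int(np.ceil(abs(y1-y0)/step)))
    for y in np.linspace(y0,y1,n+1)[1:]:
        manip.servo_line(tcp(C,y,Z),ori(y),rate=rate); m,F,t=tq()
        if verbose: print("yaw %.3f M %.2f tz %.2f F %s t %.2f"%(y,m,t[2],np.round(F,1),manip.get_time()))
        if abs(m)>lim or np.linalg.norm(F)>30: print("STOP"); return y
    return y1
E
python3 - <<'E'
from h import *
print(tq())
y=swing(.214,-.68)
E
```

```text
(np.float64(-0.02142459282713841), array([-1.54775933, -0.21384971, -0.47283557]), array([-0.00301295,  0.06394626, -0.00642434]))
yaw 0.102 M 0.09 tz -0.01 F [-4.8 -1.3  2. ] t 14.66
yaw -0.010 M 0.32 tz 0.08 F [-5.  -1.9  2.3] t 15.01
yaw -0.121 M 0.38 tz 0.00 F [-5.4 -2.4  3.5] t 15.36
yaw -0.233 M 0.43 tz -0.10 F [-4.8 -3.2  3.2] t 15.71
yaw -0.345 M 0.38 tz -0.10 F [-4.7 -2.5  2.5] t 16.06
yaw -0.457 M 0.32 tz -0.20 F [-4.3 -2.5  2.9] t 16.41
yaw -0.568 M 0.36 tz -0.33 F [-4.6 -3.7  3.2] t 16.76
yaw -0.680 M 0.34 tz -0.35 F [-5.3 -2.8  2.5] t 17.11
```

```bash
sed -i 's/C=np.array(\[.614,/C=np.array([.6135,/' h.py
python3 - <<'E'
from h import *
c=shot("top"); crop(c,285,180,75,75,8,"pics/k1.png")
swing(-.68,.56,step=.15,rate=.09)
print("drive"); y=swing(.56,-.68,step=.14,rate=.08)
c=shot("top"); crop(c,285,180,75,75,8,"pics/k2.png")
E
python3 -c "
import cv2,numpy as np
cv2.imwrite('pics/k12.png',np.hstack([cv2.resize(cv2.imread(f'pics/k{i}.png')[80:420,80:440],(400,378)) for i in (1,2)]))"
```

```text
yaw -0.542 M 0.12 tz -0.25 F [-3.3 -1.5  1. ] t 17.50
yaw -0.404 M 0.13 tz -0.13 F [-1.8 -1.4 -0.2] t 17.84
yaw -0.267 M -0.16 tz -0.15 F [-1.8  0.6  1.6] t 18.18
yaw -0.129 M -0.09 tz -0.12 F [-3.2  0.2  1.8] t 18.52
yaw 0.009 M 0.01 tz 0.01 F [-3.4 -0.1  1.1] t 18.87
yaw 0.147 M -0.17 tz 0.07 F [-4.7  1.3  2.4] t 19.21
yaw 0.284 M 0.03 tz 0.15 F [-3.4 -0.   1.6] t 19.55
yaw 0.422 M -0.01 tz 0.24 F [-4.5  0.3  2.2] t 19.89
yaw 0.560 M -0.04 tz 0.32 F [-5.5 -0.   2.8] t 20.23
drive
yaw 0.422 M -0.07 tz 0.15 F [-4.6 -0.1  2.4] t 20.60
yaw 0.284 M 0.15 tz 0.16 F [-2.4 -0.6  0.3] t 20.97
yaw 0.147 M -0.13 tz 0.11 F [-5.6  1.1  1.7] t 21.33
yaw 0.009 M 0.37 tz 0.11 F [-4.1 -2.1  3. ] t 21.70
yaw -0.129 M 0.31 tz 0.00 F [-5.1 -1.8  2.8] t 22.07
yaw -0.267 M 0.39 tz -0.06 F [-5.9 -2.1  1.8] t 22.43
yaw -0.404 M 0.30 tz -0.17 F [-5.3 -1.8  2.8] t 22.80
yaw -0.542 M 0.27 tz -0.27 F [-3.7 -2.8  3.5] t 23.17
yaw -0.680 M 0.37 tz -0.35 F [-4.4 -3.8  2.1] t 23.53
```

View pics/k12.png

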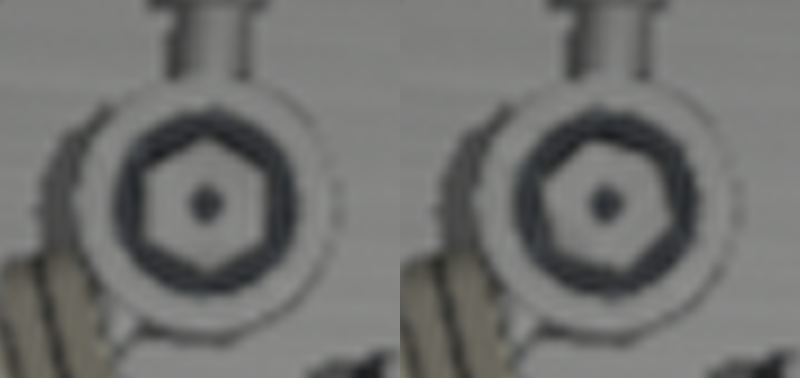

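Run:
```python
from h import *
swing(-.68,.56,step=.15,rate=.1,verbose=0); print(tq())
print("drive"); y=swing(.56,.2,step=.12,rate=.08,verbose=0); y=swing(y,-.68,step=.08,rate=.06,lim=.75)
c=shot("top"); crop(c,285,180,75,75,8,"pics/k3.png")
```

```text
(np.float64(-0.06201071194882818), array([-5.32998125,  0.4863498 ,  3.18558254]), array([0.18316359, 0.50834145, 0.34151543]))
drive
yaw 0.127 M 0.00 tz 0.10 F [-6.4 -0.   2.2] t 27.98
yaw 0.053 M 0.44 tz 0.14 F [-4.7 -2.6  1.9] t 28.27
yaw -0.020 M 0.34 tz 0.03 F [-5.2 -2.4  2.1] t 28.57
yaw -0.093 M 0.39 tz 0.01 F [-5.2 -2.6  2.7] t 28.88
yaw -0.167 M 0.41 tz -0.01 F [-5.  -2.6  3.2] t 29.18
yaw -0.240 M 0.33 tz -0.14 F [-5.1 -2.6  3.4] t 29.48
yaw -0.313 M 0.31 tz -0.14 F [-5.1 -2.2  3. ] t 29.77
yaw -0.387 M 0.37 tz -0.19 F [-5.4 -2.7  2.6] t 30.07
yaw -0.460 M 0.39 tz -0.28 F [-4.6 -3.7  2.6] t 30.38
yaw -0.533 M 0.37 tz -0.32 F [-5.1 -3.5  2.3] t 30.68
yaw -0.607 M 0.47 tz -0.36 F [-4.6 -4.9  1.6] t 30.98
yaw -0.680 M 0.45 tz -0.41 F [-4.7 -5.2  1.8] t 31.27
```

View pics/k3.png

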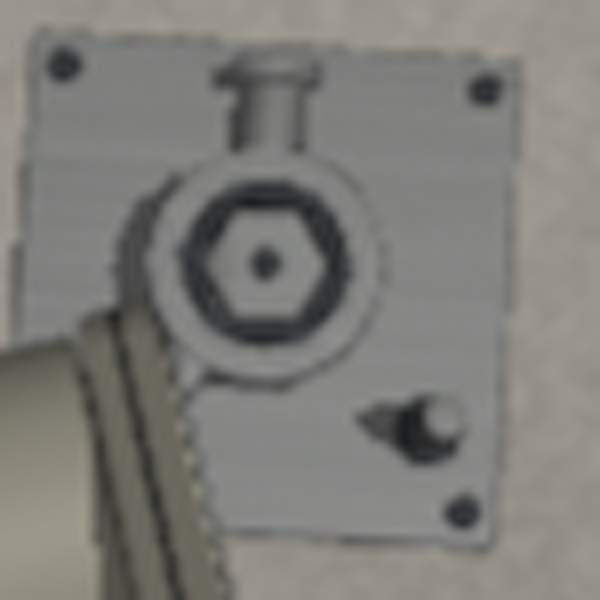

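Run:
```python
from h import *
swing(-.68,.3,step=.14,rate=.09,verbose=0)
y=swing(.3,.1,step=.1,rate=.08,verbose=0)
def avg():
    v=[]
    for _ in range(4): v.append(tq()[0]); manip.hold(.02)
    return np.mean(v)
step=.04
while y>-.68:
    y-=step; manip.servo_line(tcp(C,y,Z),ori(y),rate=.04); m=avg(); print("yaw %.3f M %.2f w %.4f t %.2f"%(y,m,manip.get_width(),manip.get_time()))
    if m>.6: step=.02
    if m>1.05: break
manip.hold(.3); print(tq(),manip.get_time())
c=shot("top"); crop(c,285,180,75,75,8,"pics/k4.png")
```

```text
yaw 0.060 M 0.05 w 0.0187 t 34.67
yaw 0.020 M -0.01 w 0.0188 t 35.02
yaw -0.020 M 0.03 w 0.0185 t 35.36
yaw -0.060 M -0.03 w 0.0186 t 35.70
yaw -0.100 M -0.05 w 0.0188 t 36.04
yaw -0.140 M 0.15 w 0.0192 t 36.38
yaw -0.180 M 0.43 w 0.0186 t 36.73
yaw -0.220 M 0.40 w 0.0186 t 37.07
yaw -0.260 M 0.41 w 0.0188 t 37.41
yaw -0.300 M 0.66 w 0.0191 t 37.75
yaw -0.320 M 0.71 w 0.0189 t 38.07
yaw -0.340 M 0.81 w 0.0185 t 38.38
yaw -0.360 M 0.89 w 0.0187 t 38.70
yaw -0.380 M 0.98 w 0.0188 t 39.02
yaw -0.400 M 1.02 w 0.0189 t 39.33
yaw -0.420 M 1.15 w 0.0190 t 39.65
(np.float64(1.168559608177033), array([-2.10348304, -9.3997349 ,  1.80020552]), array([-1.50702826,  0.08275951, -0.01394341])) 39.95
```

View pics/k4.png

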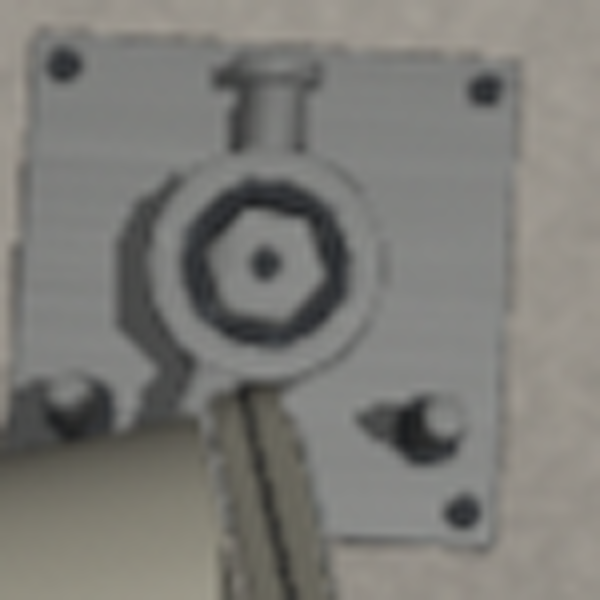

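Cap is home: torque climbed steadily from the 0.4 N m drag to 1.15 N m, well between snug and crushed. Relaxing, lifting off and returning.

Run:
```python
from h import *
y=swing(-.42,-.25,step=.06,rate=.06)
for z in (.092,.098,.106,.118):
    manip.servo_line(tcp(C,y,z),ori(y),rate=.05); print(z,np.round(manip.get_contact_force(),1))
manip.servo_line(tcp(C,y,.18),ori(y),rate=.12)
p=np.array([.4287,-.2287,.051]); o=ori(-.2445)
manip.move_to(p+[0,0,.13],o); manip.servo_line(p+[0,0,.07],o,rate=.1); manip.hold(.2)
print(manip.get_position(),manip.get_contact_force(),manip.get_torque(),manip.get_width(),manip.get_time())
c=shot("top");s=shot("side")
crop(c,390,170,120,150,4,"pics/r1t.png"); crop(s,340,80,180,140,4.4,"pics/r1s.png");crop(c,285,180,75,75,8,"pics/r1h.png")
a,b=cv2.imread("pics/g1t.png"),cv2.imread("pics/r1t.png"); cv2.imwrite("pics/cmp.png",np.hstack([a[150:500,:400],b[150:500,:400]]))
a,b=cv2.imread("pics/g1s.png"),cv2.imread("pics/r1s.png"); cv2.imwrite("pics/cmps.png",cv2.resize(np.vstack([a[100:400,150:],b[100:400,150:]]),None,fx=.95,fy=.95))
```

```text
yaw -0.363 M 0.85 tz -0.06 F [-3.1 -6.6  2.3] t 40.27
yaw -0.307 M 0.57 tz -0.18 F [-2.5 -5.5  1.6] t 40.53
yaw -0.250 M 0.09 tz -0.25 F [-2.2 -2.3  1.5] t 40.80
0.092 [ 1.8 -3.5 -6.6]
0.098 [ 2.8 -3.3 -6.6]
0.106 [ 5.7 -4.8 -6.2]
0.118 [10.1 -7.  -8.2]
[ 0.42913386 -0.22893143  0.12165059] [-0.6842938  -0.46371361 -3.33472948] [ 0.070881    0.20042156 -0.0189892 ] 0.0188820883470143 44.8667
```

View pics/cmp.png

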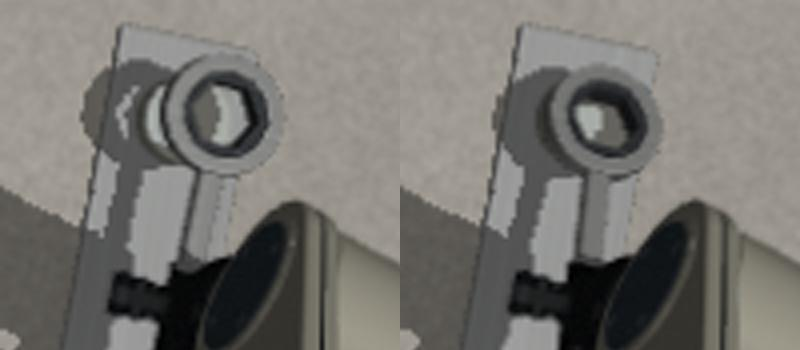

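View pics/cmps.png

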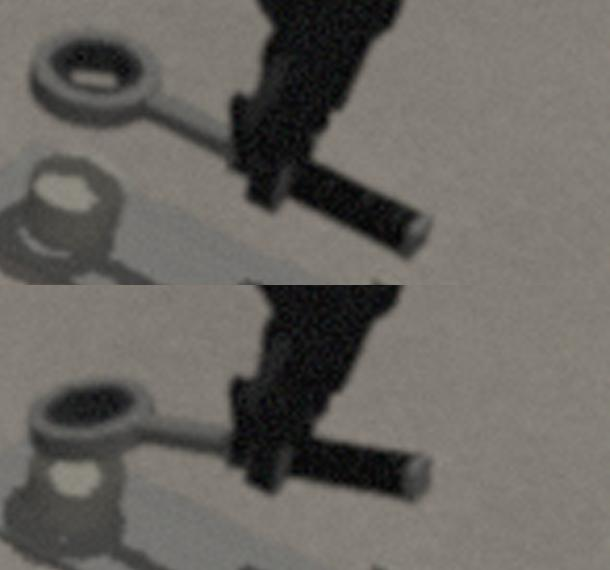

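View pics/r1h.png

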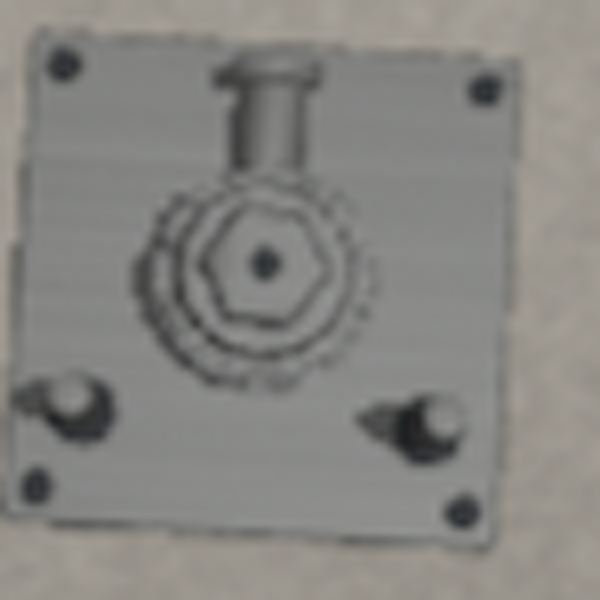

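The wrench came off the cap cleanly, but it pitched in the pads on lifting: the ring droops in the side view. I'll measure the pitch and tilt the tool to level it.

```bash
cat > pit.py <<'E'
from h import *
import sys
c=shot("top");s=shot("side")
p=np.array(manip.get_position());M=R.from_rotvec(manip.get_ee_rot()).as_matrix()
g=p+M@[.003,0,0]
def wpts(th,dx=0):
    # wrench axes in tool: z_w=-x_t, x_w=z_t, y_w=y_t ; droop th lowers ring
    xw=M@[np.sin(th),0,np.cos(th)]; zw=M@[-np.cos(th),0,np.sin(th)]; yw=M[:,1]
    t=np.linspace(0,2*np.pi,48)
    L=[[.038*np.cos(k),.038*np.sin(k),.02] for k in t]+[[.038*np.cos(k),.038*np.sin(k),0] for k in t]+[[-.211,-.01,.02],[-.211,.01,.02],[-.211,.01,0]]+[[x,.01,.02] for x in np.linspace(-.2,-.1,12)]
    L=np.array(L)+[.125+dx,0,-.01]
    return g+L[:,:1]*xw+L[:,1:2]*yw+L[:,2:]*zw
th=float(sys.argv[1]);dx=float(sys.argv[2]);P=wpts(th,dx)
crop(s,340,90,170,100,4.6,"pics/pit_s.png",proj(s,P)); crop(c,400,190,70,100,5.5,"pics/pit_t.png",proj(c,P))
E
python3 pit.py .2 0
```

```text
(no output)
```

View pics/pit_s.png

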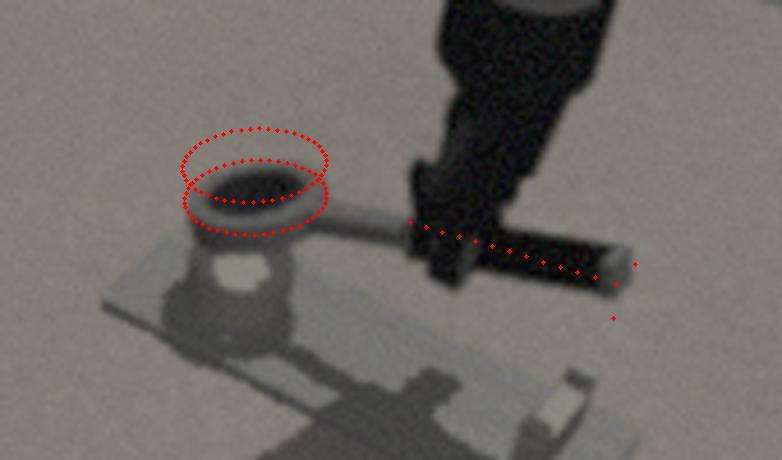

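View pics/pit_t.png

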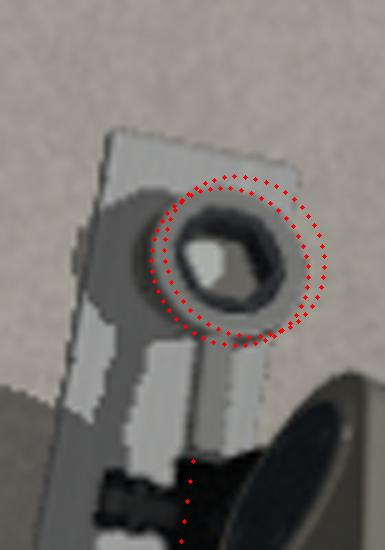

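```bash
python3 pit.py .38 0.0
```

```text
(no output)
```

View pics/pit_s.png

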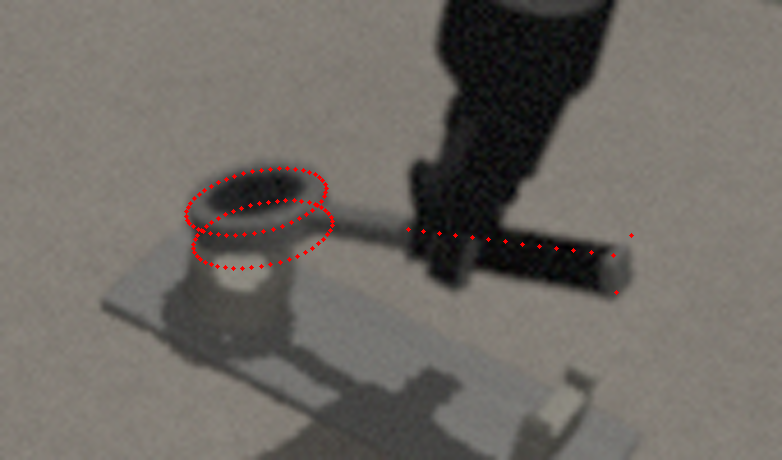

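View pics/pit_t.png

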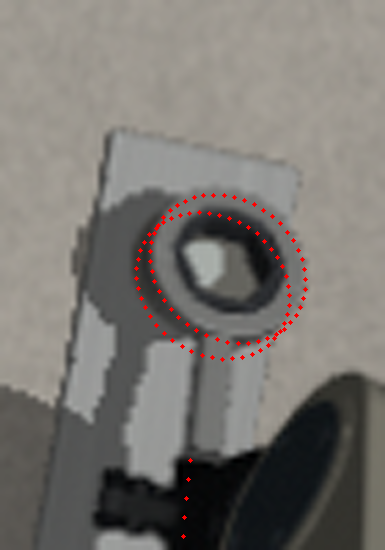

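```bash
cat >> h.py <<'E'
def oriT(yaw,th):
    xh=np.array([np.cos(yaw),np.sin(yaw),0]);y=np.array([-np.sin(yaw),np.cos(yaw),0]);u=np.array([0,0,1.])
    x=np.sin(th)*xh-np.cos(th)*u; z=np.cos(th)*xh+np.sin(th)*u
    return np.c_[x,y,z]
def poseT(g,yaw,th):
    M=oriT(yaw,th); return np.array(g)-M@[.003,0,0],R.from_matrix(M).as_rotvec()
E
python3 - <<'E'
from h import *
p,o=poseT([.4287,-.2287,.118],-.2445,.36); print(manip.solve_ik(p,o))
manip.move_to(p,o); manip.hold(.2); print(manip.get_position(),manip.get_contact_force(),manip.get_time())
c=shot("top");s=shot("side")
crop(c,390,170,120,150,4,"pics/r2t.png"); crop(s,340,80,180,140,4.4,"pics/r2s.png")
a,b=cv2.imread("pics/g1t.png"),cv2.imread("pics/r2t.png"); cv2.imwrite("pics/cmp.png",np.hstack([a[150:500,:400],b[150:500,:400]]))
a,b=cv2.imread("pics/g1s.png"),cv2.imread("pics/r2s.png"); cv2.imwrite("pics/cmps.png",cv2.resize(np.vstack([a[100:400,150:],b[100:400,150:]]),None,fx=.95,fy=.95))
E
```

```text
[-0.58248244  0.37286007  2.22404315  0.52711198  0.23434475 -2.40373249]
[ 0.42882076 -0.22878044  0.12108948] [ 0.51729158  0.00638026 -2.4010431 ] 45.9667
```

View pics/cmp.png

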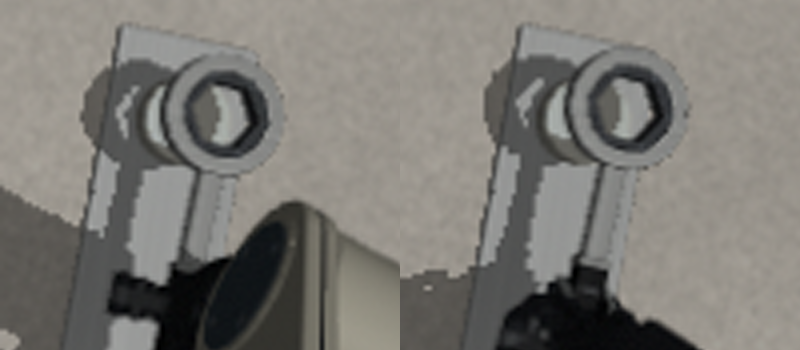

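View pics/cmps.png

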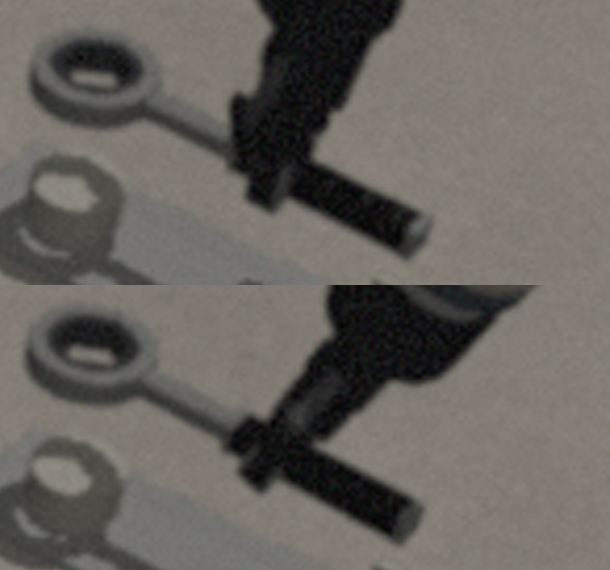

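Level now. Compared with the pick-up picture, the ring sits about 4.5 mm further along +x and 2–3 mm towards -y, so I'll correct for that and lower.

Run:
```python
from h import *
G=np.array([.4242,-.2265]); th=.355
p,o=poseT([*G,.118],-.2445,th); manip.servo_line(p,o,rate=.05); manip.hold(.1); f0=np.array(manip.get_contact_force())
for z in (.075,.058,.053,.051,.0495,.048,.047):
    p,o=poseT([*G,z],-.2445,th); manip.servo_line(p,o,rate=.07 if z>.058 else .04); manip.hold(.05)
    f=np.array(manip.get_contact_force())-f0; print(z,np.round(f,1),np.round(manip.get_torque(),2),manip.get_time())
    if f[2]>5: break
c=shot("top");s=shot("side")
crop(c,390,205,75,125,4.8,"pics/p1t.png"); crop(s,340,80,180,140,4.4,"pics/p1s.png")
```

```text
Traceback (most recent call last):
rig.IKError: the arm cannot follow that straight line within its joint ranges
```

Run:
```python
from h import *
G=np.array([.4242,-.2265])
for th in (.36,.3,.25,.2,.1,0):
  for z in (.118,.075,.06,.048):
    q=manip.solve_ik(*poseT([*G,z],-.2445,th)); print(th,z,None if q is None else np.round(q,2))
print(manip.get_joint_positions(),manip.get_time())
```

```text
0.36 0.118 [-0.58  0.37  2.23  0.54  0.23 -2.42]
0.36 0.075 None
0.36 0.06 None
0.36 0.048 None
0.3 0.118 [-0.57  0.37  2.2   0.33  0.3  -2.2 ]
0.3 0.075 [-0.57  0.47  2.21  0.51  0.2  -2.38]
0.3 0.06 [-0.57  0.51  2.21  0.62  0.16 -2.5 ]
0.3 0.048 None
0.25 0.118 [-0.56  0.37  2.17  0.22  0.36 -2.08]
0.25 0.075 [-0.56  0.47  2.18  0.31  0.26 -2.18]
0.25 0.06 [-0.56  0.51  2.19  0.36  0.22 -2.23]
0.25 0.048 [-0.56  0.54  2.19  0.41  0.19 -2.28]
0.2 0.118 [-0.55  0.38  2.14  0.14  0.43 -2.  ]
0.2 0.075 [-0.55  0.48  2.16  0.19  0.32 -2.05]
0.2 0.06 [-0.55  0.51  2.16  0.21  0.29 -2.08]
0.2 0.048 [-0.55  0.54  2.16  0.24  0.26 -2.1 ]
0.1 0.118 [-0.53  0.4   2.09  0.05  0.56 -1.9 ]
0.1 0.075 [-0.53  0.49  2.1   0.06  0.46 -1.91]
0.1 0.06 [-0.53  0.52  2.1   0.07  0.42 -1.92]
0.1 0.048 [-0.53  0.55  2.1   0.07  0.4  -1.92]
0 0.118 [-0.52  0.43  2.03 -0.    0.68 -1.84]
0 0.075 [-0.52  0.51  2.04 -0.    0.59 -1.84]
0 0.06 [-0.52  0.54  2.04 -0.    0.56 -1.84]
0 0.048 [-0.52  0.57  2.04 -0.    0.53 -1.84]
[-0.58293399  0.36796864  2.23151733  0.5172519   0.23559976 -2.39490724] 46.4167
```

Run:
```python
from h import *
G=np.array([.4242,-.2265]); th=.24
manip.move_to(*poseT([*G,.118],-.2445,th)); manip.hold(.1); f0=np.array(manip.get_contact_force())
for z in (.08,.066,.062,.058,.055,.052,.050,.048):
    p,o=poseT([*G,z],-.2445,th); manip.servo_line(p,o,rate=.07 if z>.07 else .04); manip.hold(.03)
    f=np.array(manip.get_contact_force())-f0; print(z,np.round(f,1),np.round(manip.get_torque(),2),manip.get_time())
    if abs(f[2])>15: break
c=shot("top");s=shot("side")
crop(c,390,205,75,125,4.8,"pics/p1t.png"); crop(s,340,80,180,140,4.4,"pics/p1s.png")
```

```text
0.08 [ 1.6 -0.9  0.4] [0.17 0.47 0.03] 47.6583
0.066 [0.8 0.1 0.3] [ 0.14  0.38 -0.07] 48.1917
0.062 [ 1.2 -0.6  2.1] [ 0.01 -0.03  0.01] 48.475
0.058 [-0.3 -1.5  7.3] [-0.28 -0.61 -0.1 ] 48.7583
0.055 [ 0.6 -2.2  6.2] [-0.31 -0.51 -0.14] 49.0417
0.052 [ 0.7 -0.1  5. ] [-0.28 -0.37 -0.13] 49.325
0.05 [-0.  -0.9  4.5] [-0.24 -0.34 -0.14] 49.6083
0.048 [-7.2  2.2 28.4] [-0.1  -0.19 -0.18] 49.8917
```

View pics/p1t.png

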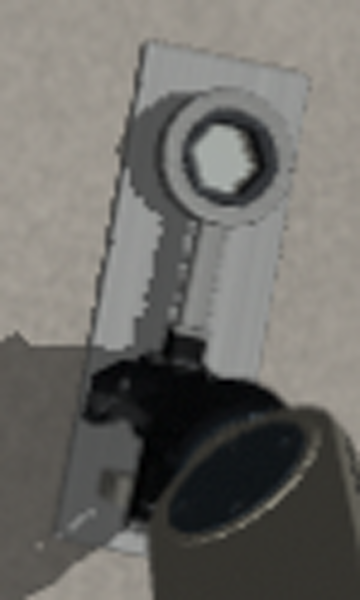

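View pics/p1s.png

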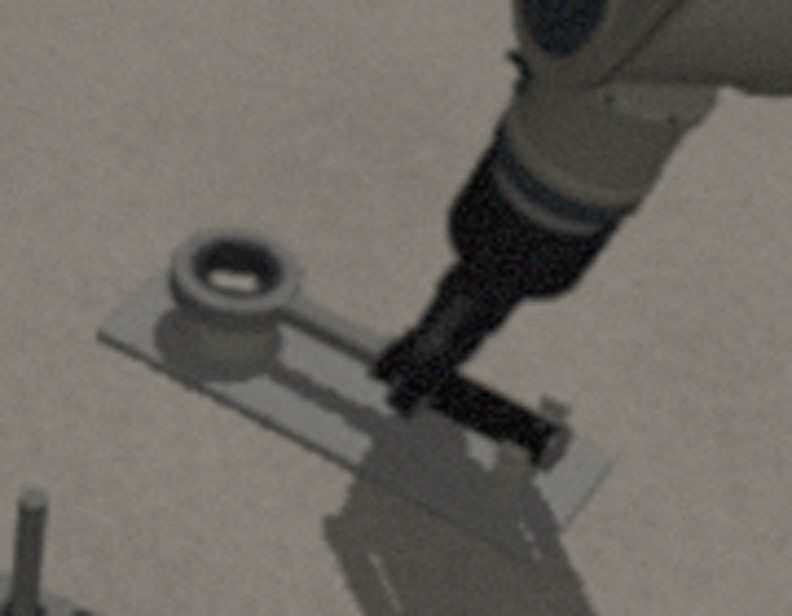

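Run:
```python
from h import *
G=np.array([.4242,-.2265]); th=.24
p,o=poseT([*G,.0488],-.2445,th); manip.servo_line(p,o,rate=.03); manip.hold(.1); print(manip.get_contact_force())
manip.command_gripper(.085); manip.hold(.2); print(manip.get_width(),manip.get_contact_force())
p=np.array(manip.get_position());
manip.servo_line(p+[0,0,.12],rate=.1)
print(manip.get_time())
manip.move_to([.42,-.225,.22],ori(-.2445)); manip.hold(.2); shot("wrist","pics/f_w.png")
manip.move_to([.25,-.5,.30],ori(-.2445)); manip.hold(.2)
c=shot("top","pics/f_t.png");s=shot("side","pics/f_s.png")
crop(c,390,205,75,125,4.8,"pics/f_tw.png")
a,b=cv2.imread("pics/t_w.png"),cv2.imread("pics/f_tw.png"); cv2.imwrite("pics/fcmp.png",np.hstack([a,b]))
print(manip.get_contact_force(),manip.get_time())
```

```text
[-4.59211696  0.81933981 13.52321197]
0.08484947528450973 [-0.1031221  -0.37322733  0.21140469]
52.55
[-0.49365689  0.09468023  0.23121588] 54.825
```

View pics/fcmp.png

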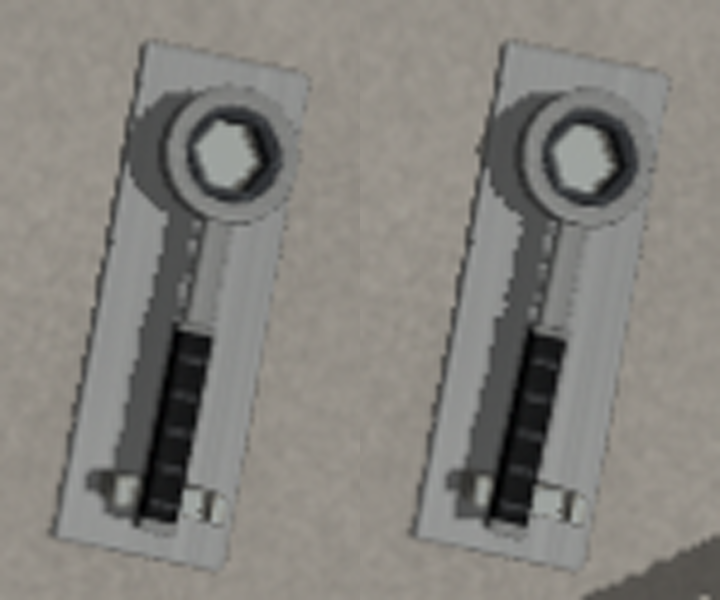

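View pics/f_s.png

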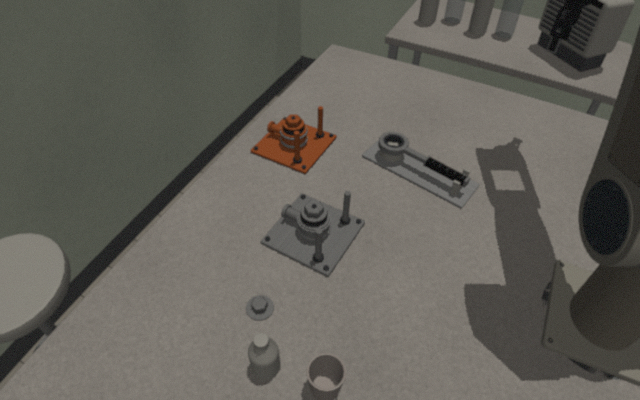

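View pics/f_t.png

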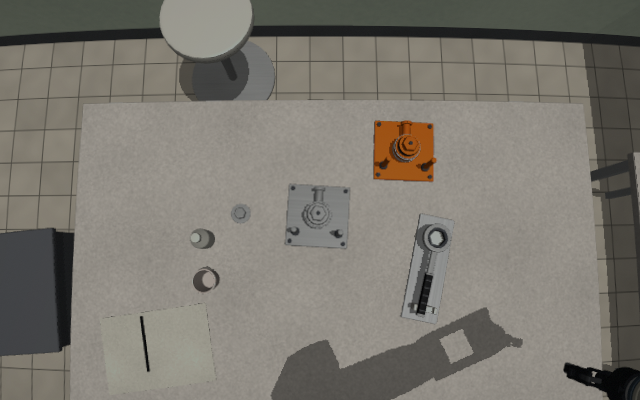

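View pics/f_w.png

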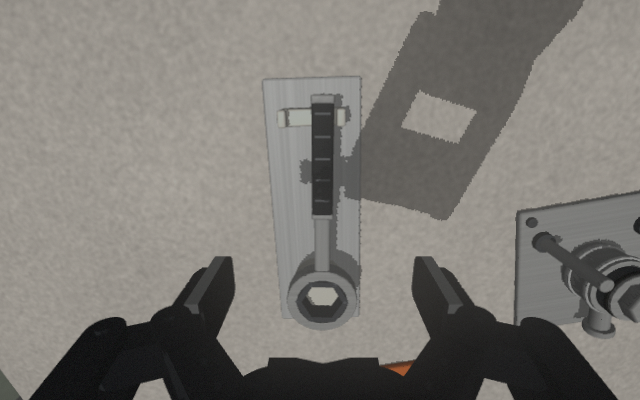

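The bottle, cup and spare cap sit at the same pixels as at the start. The wrench lies level on its post and between the saddle cheeks, 2–3 mm from where it began. Handing in.

```bash
python3 -c "
from rig import manip
manip.sign_off(); print(manip.get_time())"
```

```text
the job is handed in; nothing more can be done
the job is handed in; nothing more can be done
```

I tightened the grey steel housing's cap until it was home and snug, then laid the wrench back on its stand and handed the job in at about 55 s of the 72 s allowed.

- **Tightening:** the wrench went fully down over the hexagon and the cap came home on the fourth driving stroke. From a drag of about 0.4 N m the torque rose steadily to about 1.15 N m. That puts the seal squeeze at roughly 0.08, between snug (0.015) and crushed (0.2). This figure comes from the measured torque; I had no direct reading of the seal.
- **Cap angle:** in the picture with the wrench off, the hexagon's angle agrees with the home position to within about 4 degrees. That is too coarse to prove home by itself, so I relied on the torque rise.
- **Wrench slip:** lifting the wrench off the cap made it pitch about 0.36 rad in the fingers. I took most of that out by tilting the tool. A full tilt was out of the arm's reach near the stand, so the post and saddle levelled the rest as I lowered it, with a brief 28 N push at the end.
- **Last checks:** the wrench lies level on the post and between the saddle cheeks, 2–3 mm from where it started, with the handle end slightly nearer one cheek. The bottle, cup and spare cap look unmoved, and the robot was touching nothing.

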